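Load the dead-weight press with the solid block, told by its weight

ROBOT

A 6-joint arm with a two-finger parallel gripper is mounted at the origin on the work surface. World frame = base frame: x ahead of the robot, y to its left, z up, the work surface at z = 0. Lengths are in m, angles in rad, forces in N, time in s.
With the tool pointing down it reaches from about 0.35 to 1 m from the base axis. Payload 7.1 kg.
Tool frame: the origin (TCP) lies midway between the tips of the shut fingers; the grasp point (between the pads) lies 19 mm behind it; z points along the fingers, y is the line along which they close (so a half turn about z gives the same grasp; the last joint's range is limited). The gripper opens to 85 mm and grips with 20 to 120 N. Pads are 22 mm wide; open, the fingers measure 114 mm over their backs; the gripper's body (76 mm by 85 mm) begins 54 mm behind the grasp point. The pads swing forward as they close: fully open they stand 13 mm farther back than shut.
Start: joints at [-1.257, 0.423, 1.63, -0, 1.089, -0.019], TCP at [0.204, -0.591, 0.231] pointing down, gripper open.
Joint ranges: [-3, 3], [-0.9, 2.11], [0.09, 2.58], [-1.31, 4.45], [0.11, 2.69], [-2.54, 2.54]. Speed limits (rad/s): [2.39, 2.39, 3.01, 3.14, 3.14, 3.14].

INTERFACE

Orientations are given as a unit quaternion [x, y, z, w].
In Python, from cell import robot, imaging gives the robot as it stands. The module is installed in compiled form; this text tells all that it offers. Calls block until the motion is done:
- robot.goto(position, orientation): joint-space move of the TCP to a pose.
- robot.line_to(position, rot=None, velocity=0.15): straight line of the TCP; rot=None keeps the orientation; velocity is the mean speed in m/s.
- robot.set_joints(angles): joint-space move.
- robot.move_gripper(opening, squeeze=None): finger opening in m; squeeze is the grip in N (None keeps the last); returns when the fingers have stopped.
- robot.wait(seconds).
- robot.inverse_kinematics(position, orientation): joint angles nearest the present ones, or None.
- imaging.read_camera(name): name is "scene" or "top" or "wrist"; returns the picture (384x512x3 uint8, red, green, blue); there is no depth.
- imaging.get_calibration(name): a dict with "vfov" (degrees; the focal length in pixels is half the picture's height over the tangent of half this angle, whatever the lens; pixels are square), "cx", "cy" (the principal point, pixels), "xyz" and "orientation" of the camera in the world. Camera axes: x right, y down, z forward; pixel columns grow to the right and rows downward; lengths in m; the calibration is good to about 2 mm. A picture is of the moment at which its call begins: read the wrist's pose just before it. get_calibration takes no time and is no camera call; for the wrist camera it gives the pose at the moment of the call.
A pose or a line that the arm cannot do raises robot.PlanningError and nothing moves.
- robot.finish_job(): hands the job in; it is judged then, once.
Readings, each from a call of its own:
- robot.current_clock(): time.
- robot.current_joints(): joint angles.
- robot.current_qvel(): joint speeds.
- robot.current_tau(): joint torques, N m.
- robot.current_tool_pos(): TCP position.
- robot.current_ee_rot(): TCP orientation.
- robot.current_force(): force on the tool from outside, world axes, zero at the start.
- robot.current_torque(): the same for the moment, N m.
- robot.current_finger_gap(): finger opening in m.
- robot.current_grasp_force(): force on a finger pad.
Only numpy, scipy, OpenCV 4.12 (cv2) and the standard library are available. Lean on these libraries where they do the work, as an engineer would, in place of code of your own. Each camera call takes 0.05 s, during which the arm holds its last target. There are 200 camera calls.

TASK

The three T-shaped aluminium blocks on the board look alike, but one is solid and two are hollow: find the solid one by its weight and load the press with it. Set it foot down on the pan, gently push it home into the corner until it meets both the end fence and the side fence, press the pan down to its stop and only then let go: the solid block keeps the pan down. Never let go of a hollow block on the pan; leave both standing foot down on the board, and leave the can, hammer and wrench alone.

Things in the scene. Friction and masses are not known exactly. Their poses are not given: they have to be found in the camera images.
- block_1: one of three look-alike aluminium blocks, 110 mm long (its x), upside-down T section: foot 52 mm wide (y), 28 mm high; on it a centred rib 32 mm wide, 38 mm high, full length (66 mm in all). Origin: centre of the underside, z up; both ends alike. One of the three is solid, clearly the heaviest; two are hollow. Grip by the rib, above the foot, to clear the fences of the pan.
- block_2: one of three look-alike aluminium blocks, 110 mm long (its x), upside-down T section: foot 52 mm wide (y), 28 mm high; on it a centred rib 32 mm wide, 38 mm high, full length (66 mm in all). Origin: centre of the underside, z up; both ends alike. One of the three is solid, clearly the heaviest; two are hollow. Grip by the rib, above the foot, to clear the fences of the pan.
- block_3: one of three look-alike aluminium blocks, 110 mm long (its x), upside-down T section: foot 52 mm wide (y), 28 mm high; on it a centred rib 32 mm wide, 38 mm high, full length (66 mm in all). Origin: centre of the underside, z up; both ends alike. One of the three is solid, clearly the heaviest; two are hollow. Grip by the rib, above the foot, to clear the fences of the pan.
- board: plywood board lying on the bench, 190 mm (x) by 400 mm (y), 12 mm thick, on which the blocks stand side by side; origin at the centre of its underside.
- press: small dead-weight press fixed to the bench: grey base 190 x 170 mm, a bridge with a plunger, and on the plunger a level sprung pan. Origin on the bench under the middle of the pan; z up, x along the pan towards the end fence, y across it towards the side fence. The pan's upper face is 100 mm above the bench when up.
- pan (a joint): how far the pan is pressed down (m): 0 is up, 0.015 is on its lower stop. A spring holds it up; it starts down at about 5.4 N and is held fully down by 6.3 N: the solid block's weight does that, a hollow one's does not.
- seat (a point): point on the pan's upper face (moves with it) where a block's origin lies when the block touches both fences: press x = +5 mm, y = +6 mm, axes as the press's. Pan 142 mm (x) by 90 mm (y). Its two fences are steel strips 22 mm high over it: the end fence across its +x end, face at press x = +60 mm, the side fence along x, face at press y = +32 mm; open at -x and -y.
- spray_can: spray can, 54 mm across, 160 mm high, standing beyond the work; origin at the centre of its underside. Bystander.
- hammer: hammer lying on the bench beyond the board. Bystander.
- wrench: wrench lying on the bench beyond the press. Bystander.
Mind the look-alikes: they are no part of the job. Leave any green or purple look-alike of the block_3 alone.

How it is judged:
By the outcome, as a careful person would: the job done as asked, in the order asked, and still so for the second after the job is handed in, with the robot touching nothing.
It also fails if it takes over 67 s, if anything falls off the work surface, if the arm or the gripper's body presses on something with over 40 N, if the wrist force passes 120 N, or if a joint passes its speed limit or range.

## Working session

There is one attempt and no reset: what is moved stays moved. The work goes in short steps, each a Python script; the robot and the scene stay as the last script left them, time stands still between calls to the robot, and variables do not carry over. Pictures are saved under pics/ and viewed, at most 10 in all, crops included, and the job is handed in when it is done.

```bash
mkdir -p pics; python3 - <<'E'
from cell import robot, imaging
import cv2
for n in("top","scene"):
    im=imaging.read_camera(n); cv2.imwrite(f"pics/{n}0.png",im[:,:,::-1]); print(imaging.get_calibration(n))
print(robot.current_clock(),robot.current_force(),robot.current_ee_rot())
E
```

```text
{'vfov': 50.95388094037854, 'cx': 260.3116442706112, 'cy': 191.65450606070073, 'xyz': array([0.34841636, 0.08574937, 1.21732544]), 'orientation': array([ 0.70904772, -0.70140327,  0.04859369, -0.05406876])}
{'vfov': 46.53123693927005, 'cx': 264.57296520073237, 'cy': 191.1888445809039, 'xyz': array([1.23751387, 0.59400094, 0.91479436]), 'orientation': array([ 0.42186945,  0.81989595, -0.3429188 , -0.17945332])}
0.1 [ 0.08362165 -0.73268872 -0.66543406] [ 9.86185265e-01  1.65644555e-01 -1.10857395e-04 -7.01884084e-04]
```

View pics/top0.png

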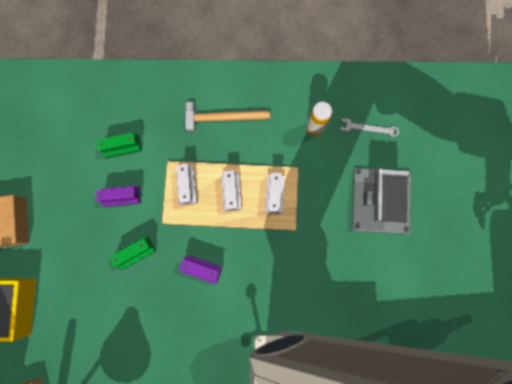

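View pics/scene0.png

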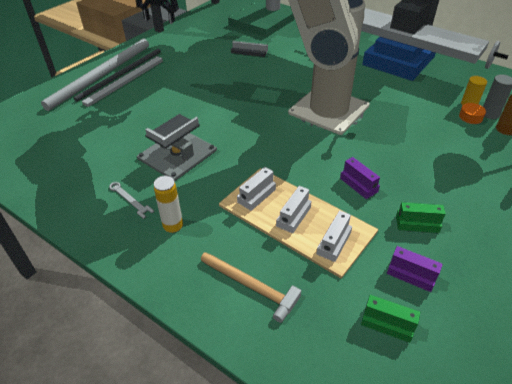

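The top picture shows three aluminium blocks on the board at about (186,184), (231,190) and (275,193). The green and purple look-alikes are to the left and below. The press is at (382,200), with fences along the top and left edges of the pan. I'll enlarge it to measure.

```bash
cat > h.py <<'E'
import numpy as np, cv2
from cell import robot, imaging
from scipy.spatial.transform import Rotation as R
def ray(cal,px,shape=(384,512)):
    f=shape[0]/2/np.tan(np.radians(cal['vfov'])/2)
    d=np.array([(px[0]-cal['cx'])/f,(px[1]-cal['cy'])/f,1.])
    return R.from_quat(cal['orientation']).apply(d)
def at_z(cal,px,z):
    d=ray(cal,px); c=np.array(cal['xyz']); return c+d*(z-c[2])/d[2]
def proj(cal,P):
    f=192/np.tan(np.radians(cal['vfov'])/2)
    p=R.from_quat(cal['orientation']).inv().apply(np.asarray(P)-cal['xyz'])
    return np.c_[p[:,0]/p[:,2]*f+cal['cx'],p[:,1]/p[:,2]*f+cal['cy']]
def down(yaw):  # tool z down, tool x at heading yaw (closing line y at yaw-90)
    return (R.from_euler('z',yaw)*R.from_euler('x',np.pi)).as_quat()
E
python3 - <<'E'
import cv2,numpy as np
im=cv2.imread("pics/top0.png")
a=cv2.resize(im[155:235,160:305],None,fx=5.5,fy=5.5,interpolation=cv2.INTER_CUBIC)
cv2.imwrite("pics/c1.png",a)
b=cv2.resize(im[160:240,345:420],None,fx=7,fy=7,interpolation=cv2.INTER_CUBIC)
cv2.imwrite("pics/c2.png",b)
from h import *
cal=imaging.get_calibration("top")
for n,p,z in [("b1",(186,184),.078),("b2",(231,190),.078),("b3",(275,193),.078),("press",(395,198),.1)]+[("bd",q,.012) for q in((168,162),(298,168),(296,229),(163,223))]: print(n,at_z(cal,p,z).round(4))
E
```

```text
b1 [0.5351 0.309  0.078 ]
b2 [0.519  0.1795 0.078 ]
b3 [0.5117 0.0536 0.078 ]
press [ 0.4979 -0.2805  0.1   ]
bd [0.6136 0.3797 0.012 ]
bd [ 0.5988 -0.0179  0.012 ]
bd [ 0.4134 -0.0115  0.012 ]
bd [0.4269 0.3864 0.012 ]
```

View pics/c1.png

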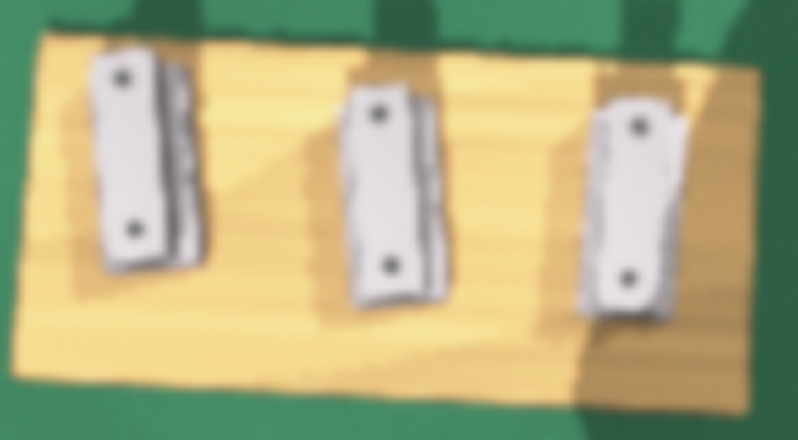

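View pics/c2.png

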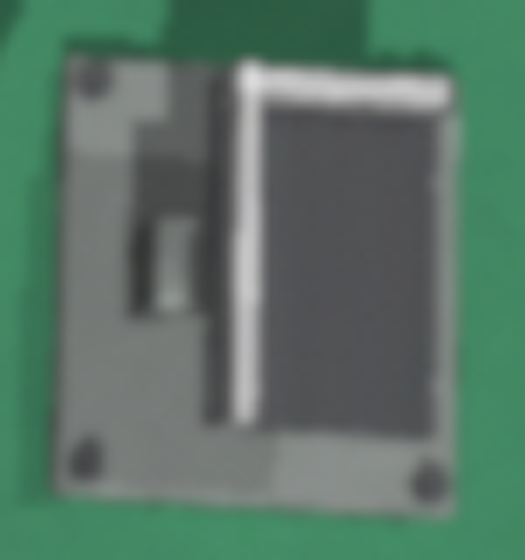

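The crops show paired holes on each block top: (123,78)/(135,229), (379,114)/(391,265) and (639,126)/(628,278). The pan's end fence is at the top (+x) and its side fence at the left (+y). None of the three greys is coloured, so they are the candidate blocks. Next I'll compute the poses and take a wrist view of the press.

```bash
cat > w.py <<'E'
from h import *
cal=imaging.get_calibration("top")
def o(p,s,off): return (np.array(p)+.5)/s-.5+off
B=[]
for a,b in [((123,78),(135,229)),((379,114),(391,265)),((639,126),(628,278))]:
    A=at_z(cal,o(a,5.5,(160,155)),.078);C=at_z(cal,o(b,5.5,(160,155)),.078)
    d=A-C; B.append([*((A+C)/2)[:2],np.arctan2(d[1],d[0])])
    
E
python3 - <<'E'
from w import *
print(np.array(B).round(4))
q=lambda p,z:at_z(cal,o(p,7,(345,160)),z).round(4)
print("pan corner -x-y",q((436,437),.1),"side fence inner top",q((263,105),.122),q((259,425),.122),"endf right",q((450,75),.122), "pan right edge top",q((438,115),.1))
for p in((65,60),(455,70),(452,515),(55,495)): print("base",q(p,.01))
# wrist view
pc=q((345,260),.1); print(pc)
robot.goto([0.47,-0.30,0.36],down(-0.03))
c=imaging.get_calibration("wrist"); im=imaging.read_camera("wrist")
np.save("wc.npy",c,allow_pickle=True); cv2.imwrite("pics/w1.png",cv2.resize(im[:,:,::-1],None,fx=1.5,fy=1.5)); print(c, robot.current_clock())
E
```

```text
[[ 0.5396  0.3177  0.1172]
 [ 0.5219  0.1836  0.1007]
 [ 0.5167  0.0542 -0.0653]]
pan corner -x-y [ 0.4313 -0.3108  0.1   ] side fence inner top [ 0.5598 -0.2404  0.122 ] [ 0.4336 -0.2347  0.122 ] endf right [ 0.5725 -0.3144  0.122 ] pan right edge top [ 0.5606 -0.3169  0.1   ]
base [ 0.6005 -0.1883  0.01  ]
base [ 0.5977 -0.3575  0.01  ]
base [ 0.4049 -0.3481  0.01  ]
base [ 0.4115 -0.1798  0.01  ]
[ 0.5015 -0.2775  0.1   ]
{'vfov': 69.12985106165337, 'cx': 258.75098019031117, 'cy': 194.41651105315606, 'xyz': array([ 0.54807084, -0.30265254,  0.50293347]), 'orientation': array([-0.68797383,  0.70898061,  0.11123299, -0.10800802])} 1.6833
```

View pics/w1.png

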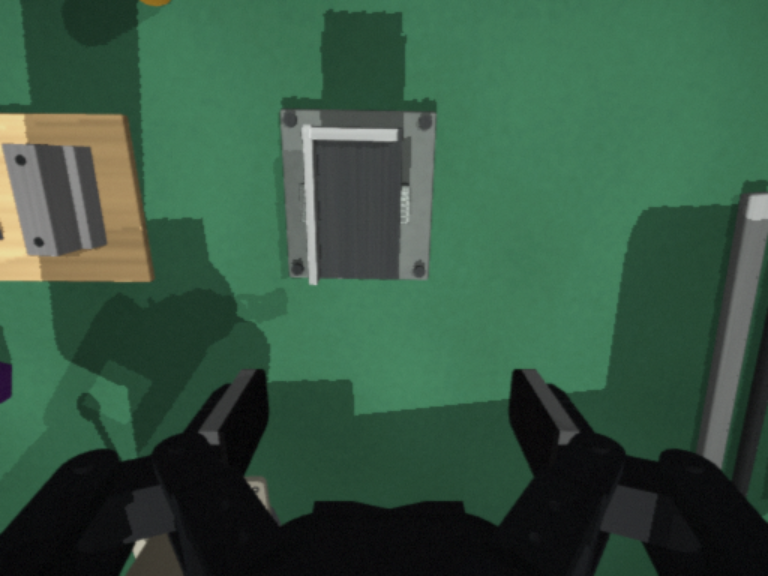

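The wrist view shows the press upright at about (358,195), with the end fence at the top and the side fence at the left. I'll enlarge that part to get a precise yaw.

```bash
python3 - <<'E'
import cv2
im=cv2.resize(cv2.imread("pics/w1.png"),(512,384),interpolation=cv2.INTER_AREA)
cv2.imwrite("pics/c3.png",cv2.resize(im[68:192,185:295],None,fx=4.8,fy=4.8,interpolation=cv2.INTER_CUBIC))
E
```

```text
(no output)
```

View pics/c3.png

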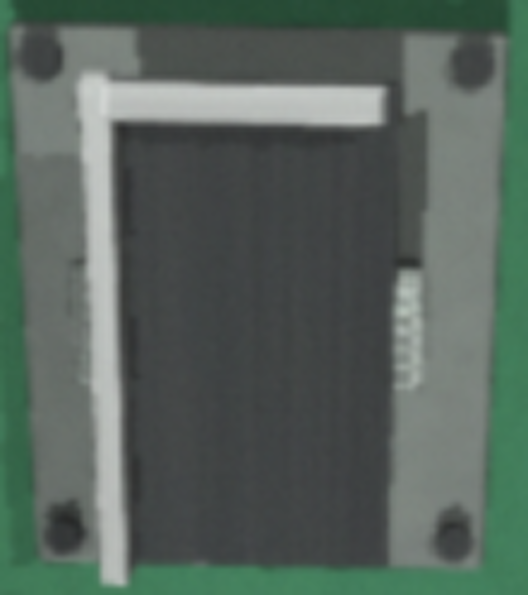

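The crop shows the side fence's inner top edge running (113,124)→(128,583). The end fence's inner edge runs (113,124)→(384,125), and the base corners are at (10,25), (505,35), (480,572) and (42,562).

```bash
python3 - <<'E'
from w import *
wc=np.load("wc.npy",allow_pickle=True).item()
q=lambda p,z:at_z(wc,o(p,4.8,(185,68)),z).round(4)
for n,p,z in [("sf+",(113,124),.122),("sf-",(128,583),.122),("ef",(384,125),.122),("pan-x-y",(388,565),.1),("pan-y",(398,125),.1)]+[("base",p,.01) for p in((10,25),(505,35),(480,572),(42,562))]: print(n,q(p,z))
q2=lambda p: at_z(wc,(np.array(p)+.5)/1.5-.5,.078).round(4)
print("b3 holes",q2((20,160)),q2((39,242)))
E
```

```text
sf+ [ 0.5638 -0.2381  0.122 ]
sf- [ 0.4356 -0.2315  0.122 ]
ef [ 0.5614 -0.3106  0.122 ]
pan-x-y [ 0.4325 -0.3093  0.1   ]
pan-y [ 0.5621 -0.3151  0.1   ]
base [ 0.6011 -0.1868  0.01  ]
base [ 0.5929 -0.3548  0.01  ]
base [ 0.4029 -0.346   0.01  ]
base [ 0.4119 -0.1784  0.01  ]
b3 holes [0.5564 0.0543 0.078 ] [0.476  0.0589 0.078 ]
```

```bash
cat >> w.py <<'E'
def F(n=10):
    v=[]
    for _ in range(n): v.append(np.r_[robot.current_force(),robot.current_torque()]); robot.wait(.03)
    return np.mean(v,0)
ZG=.044
def weigh(i):
    x,y,a=B[i]
    robot.goto([x,y,.14],down(a)); robot.wait(.2); f0=F()
    robot.line_to([x,y,ZG]); 
    robot.move_gripper(.02,60)
    g=robot.current_finger_gap()
    robot.line_to([x,y,ZG+.03],velocity=.08); robot.wait(.3); f1=F()
    print(i+1,"gap",round(g,4),"pad",robot.current_grasp_force(),"dF",(f1-f0).round(3),"t",robot.current_clock())
    return (f1-f0)[2]
def back(i):
    x,y,a=B[i]
    robot.line_to([x,y,ZG+.0005],velocity=.06); robot.move_gripper(.085); robot.line_to([x,y,.14])
E
python3 - <<'E'
from w import *
weigh(2)
c=imaging.read_camera("scene"); cv2.imwrite("pics/s3.png",cv2.resize(c[150:280,200:390,::-1],None,fx=4,fy=4))
E
```

```text
3 gap 0.0316 pad 59.66219186782837 dF [ 1.550e-01  1.110e-01 -4.008e+00 -3.000e-03 -1.100e-02 -3.800e-02] t 6.2583
```

View pics/s3.png

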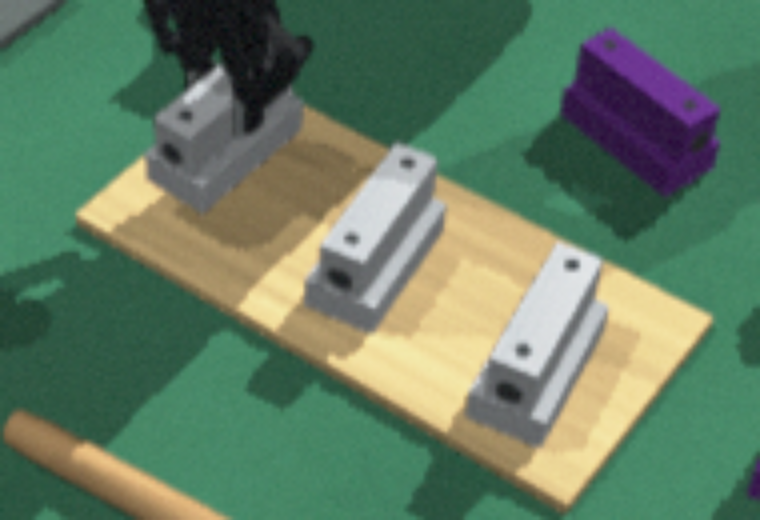

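The block is held level by the rib at about (225,100) in the crop and lifted clear of the board. At 4.0 N, block 3 is hollow, so I'll put it back and weigh the others.

```bash
python3 - <<'E'
from w import *
back(2)
w=weigh(1)
if w>-6:
    back(1); w=weigh(0)
E
```

```text
2 gap 0.0315 pad 60.18694281578064 dF [-3.820e-01 -2.440e-01 -7.952e+00 -1.000e-03  1.800e-02 -6.000e-03] t 11.9083
```

Block 2 weighs 7.95 N, so it is the solid one. I'll carry it to the press and set it down by force feedback, short of the fences.

```bash
cat >> w.py <<'E'
YP=-.048; O=np.array([.503,-.268]); c_,s_=np.cos(YP),np.sin(YP)
M=np.array([[c_,-s_],[s_,c_]])
def fp(f0,n=3):  # force change in press axes, moment z
    f=F(n)-f0; return np.r_[M.T@f[:2],f[2],f[5]]
E
python3 - <<'E'
from w import *
p=robot.current_tool_pos(); robot.line_to([p[0],p[1],.19],velocity=.25)
xy=O+M@[-.007,-.005]
robot.goto([*xy,.19],down(YP)); robot.line_to([*xy,.145],velocity=.1); robot.wait(.3)
f0=F(); np.save("f0.npy",f0); t=robot.current_clock()
z=.1345
robot.line_to([*xy,z],velocity=.05)
while z>.127:
    f=fp(f0)
    if f[2]>2: break
    z-=.0005; robot.line_to([*xy,z],velocity=.02)
print(z,robot.current_tool_pos().round(4),f.round(2),t,robot.current_clock())
im=imaging.read_camera("top"); cv2.imwrite("pics/t2.png",cv2.resize(im[155:240,340:425,::-1],None,fx=6,fy=6,interpolation=cv2.INTER_CUBIC))
E
```

```text
0.1325 [ 0.4958 -0.2727  0.1328] [-2.35  0.69  5.11 -0.03] 15.4333 17.2917
```

View pics/t2.png

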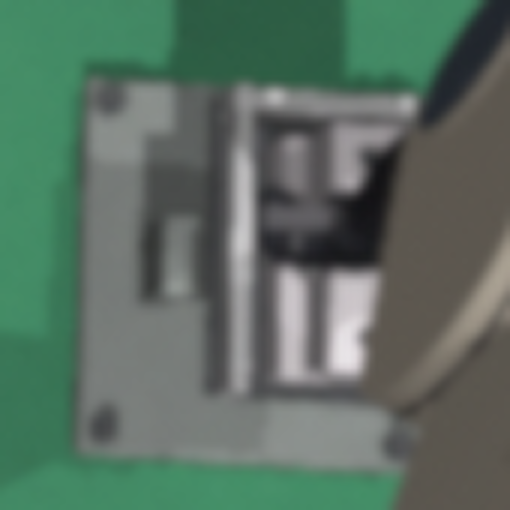

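The block sits inside both fences, with a gap at the end fence (y≈115) and at the side fence (x≈260). Contact came at the expected height. Now I'll push gently, first along x and then y.

```bash
cat >> w.py <<'E'
def push(u,z,yaw,f0,ax,lim,step=.0006,maxn=30):
    L=[]
    for _ in range(maxn):
        u=u.copy(); u[ax]+=step
        robot.line_to([*(O+M@u),z],rot=down(yaw),velocity=.02)
        f=fp(f0,3); L.append((round(u[ax]*1e3,1),*f.round(2)))
        if f[ax]<-lim: break
    for r in L[-8:]: print(r)
    return u
E
python3 - <<'E'
from w import *
f0=np.load("f0.npy"); u=np.array([-.007,-.005]); z=.1327
robot.line_to([*(O+M@u),z],velocity=.02); print(fp(f0).round(2))
u=push(u,z,YP,f0,0,6)
u[0]-=.0004
print("y"); u=push(u,z,YP,f0,1,6)
print(u,robot.current_tool_pos(),robot.current_clock()); np.save("u.npy",u)
E
```

```text
[-2.03  0.86  5.44 -0.01]
(np.float64(2.0), np.float64(-2.97), np.float64(-0.28), np.float64(5.76), np.float64(-0.08))
(np.float64(2.6), np.float64(-3.64), np.float64(0.44), np.float64(5.29), np.float64(-0.08))
(np.float64(3.2), np.float64(-3.36), np.float64(0.71), np.float64(5.25), np.float64(-0.03))
(np.float64(3.8), np.float64(-3.17), np.float64(-0.24), np.float64(5.53), np.float64(-0.05))
(np.float64(4.4), np.float64(-3.06), np.float64(0.23), np.float64(5.71), np.float64(-0.04))
(np.float64(5.0), np.float64(-3.73), np.float64(-0.09), np.float64(4.71), np.float64(-0.05))
(np.float64(5.6), np.float64(-4.15), np.float64(-0.34), np.float64(5.89), np.float64(-0.04))
(np.float64(6.2), np.float64(-6.32), np.float64(-1.76), np.float64(5.34), np.float64(-0.02))
y
(np.float64(-4.4), np.float64(-6.28), np.float64(-2.93), np.float64(5.88), np.float64(-0.1))
(np.float64(-3.8), np.float64(-6.34), np.float64(-5.03), np.float64(5.18), np.float64(-0.15))
(np.float64(-3.2), np.float64(-6.38), np.float64(-6.5), np.float64(5.14), np.float64(-0.24))
[ 0.0058 -0.0032] [ 0.50812557 -0.27274584  0.1327495 ] 26.4417
```

Fy and Mz grew early, at y=-3 mm instead of the expected +6 mm. That looks like friction on the end fence and the pan. I'll back off x, lighten the contact and push y again.

```bash
python3 - <<'E'
from w import *
f0=np.load("f0.npy"); u=np.load("u.npy"); z=.1330
u[0]-=.002; robot.line_to([*(O+M@u),z],velocity=.03); print(fp(f0).round(2))
u[1]=.002; robot.line_to([*(O+M@u),z],velocity=.03); print("y=2",fp(f0).round(2))
u=push(u,z,YP,f0,1,6,.0008,10)
print(u,robot.current_clock()); np.save("u.npy",u)
E
```

```text
[ 0.22 -0.82  0.42 -0.03]
y=2 [-0.31 -0.79  0.17 -0.  ]
(np.float64(2.8), np.float64(0.19), np.float64(-0.81), np.float64(-0.06), np.float64(0.0))
(np.float64(3.6), np.float64(0.17), np.float64(-0.25), np.float64(0.34), np.float64(0.01))
(np.float64(4.4), np.float64(-0.31), np.float64(-0.28), np.float64(-0.03), np.float64(-0.02))
(np.float64(5.2), np.float64(0.09), np.float64(-0.1), np.float64(0.07), np.float64(-0.01))
(np.float64(6.0), np.float64(-0.32), np.float64(-0.08), np.float64(0.67), np.float64(0.01))
(np.float64(6.8), np.float64(-0.12), np.float64(-0.19), np.float64(-0.35), np.float64(0.01))
(np.float64(7.6), np.float64(-1.1), np.float64(-4.34), np.float64(-0.61), np.float64(0.02))
(np.float64(8.4), np.float64(-1.97), np.float64(-8.76), np.float64(-1.35), np.float64(-0.02))
[0.0038 0.0084] 30.0167
```

Side-fence contact is at y≈6.9 mm with almost no moment, so the face is flush. Now x until it meets the fence, then press the pan down.

```bash
python3 - <<'E'
from w import *
f0=np.load("f0.npy"); u=np.load("u.npy"); z=.1328
u[1]-=.0012; u[0]+=.001; robot.line_to([*(O+M@u),z],velocity=.03); print(fp(f0).round(2))
u=push(u,z,YP,f0,0,6,.0008,8)
u[1]+=.0004
for z in (.1320,.129,.125,.121,.119,.118,.1175,.117,.1165,.116):
    robot.line_to([*(O+M@u),z],velocity=.03); f=fp(f0,2); print(z,f.round(2),robot.current_tool_pos()[2].round(4))
    if f[2]>20: break
print(u,robot.current_clock()); np.save("u.npy",u)
im=imaging.read_camera("scene"); cv2.imwrite("pics/s4.png",cv2.resize(im[90:190,110:240,::-1],None,fx=5.5,fy=5.5,interpolation=cv2.INTER_CUBIC))
E
```

```text
[-1.49 -3.74  0.99  0.03]
(np.float64(5.6), np.float64(-3.55), np.float64(-4.02), np.float64(3.03), np.float64(-0.03))
(np.float64(6.4), np.float64(-5.36), np.float64(-4.49), np.float64(5.41), np.float64(-0.03))
(np.float64(7.2), np.float64(-8.68), np.float64(-5.02), np.float64(5.27), np.float64(-0.04))
0.132 [-9.38 -6.99  5.14 -0.04] 0.132
0.129 [-8.16 -6.06  5.99 -0.01] 0.129
0.125 [-8.63 -6.3   5.91 -0.08] 0.125
0.121 [-9.24 -6.82  6.54 -0.08] 0.121
0.119 [-8.76 -6.94  6.33 -0.08] 0.119
0.118 [-9.48 -6.85  6.34 -0.05] 0.118
0.1175 [-10.24  -6.83   8.77  -0.04] 0.1179
0.117 [-12.24  -5.73  13.67  -0.02] 0.1178
0.1165 [-13.37  -4.59  17.85  -0.06] 0.1177
0.116 [-15.33  -4.33  22.03  -0.05] 0.1177
[0.0072 0.0076] 34.65
```

View pics/s4.png

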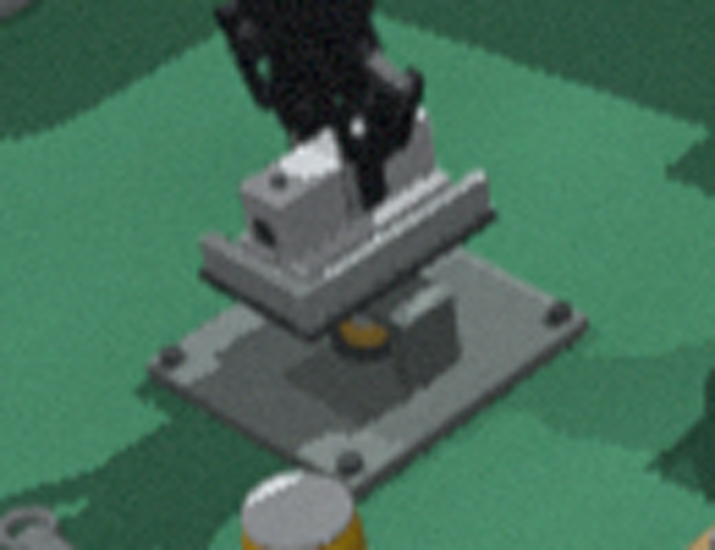

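The pan reached its stop, 15 mm down, with the force rising there. The crop shows the block flush in both fences at about (340,220), foot down. I'll ease the load, keep light contact, release, retreat straight up and check.

```bash
python3 - <<'E'
from w import *
f0=np.load("f0.npy"); u=np.load("u.npy"); z=.1173
u[0]-=.0004; robot.line_to([*(O+M@u),z],velocity=.02); print(fp(f0).round(2))
robot.move_gripper(.045,20); robot.wait(.2); print(fp(f0).round(2),robot.current_finger_gap())
robot.move_gripper(.08); 
p=O+M@u; robot.line_to([*p,.21],velocity=.1)
robot.goto([0.45,-.30,.34],down(YP)); robot.wait(.3)
wc=imaging.get_calibration("wrist"); im=imaging.read_camera("wrist"); t=imaging.read_camera("top")
np.save("wc2.npy",wc,allow_pickle=True)
def crop(im,P,h,s):
    x,y=proj(*P)[0].astype(int); print(x-h,y-h,s); return cv2.resize(im[max(y-h,0):y+h,max(x-h,0):x+h,::-1],(580,580),interpolation=cv2.INTER_CUBIC)
a=crop(im,(wc,[[.505,-.27,.1]]),62,0)
sc=imaging.read_camera("scene")
b=cv2.resize(sc[90:190,110:210,::-1],(200,200)); 
out=np.zeros((580,790,3),np.uint8); out[:,:580]=a; out[:200,580:780]=b
bd=cv2.resize(sc[150:280,200:390,::-1],(200,137)); out[220:357,580:780]=bd
cv2.imwrite("pics/w5.png",out); print(robot.current_clock())
E
```

```text
[-9.98 -5.12  9.41 -0.03]
[-0.17 -0.4   7.67  0.01] 0.04493823736719214
173 62 0
38.25
```

View pics/w5.png

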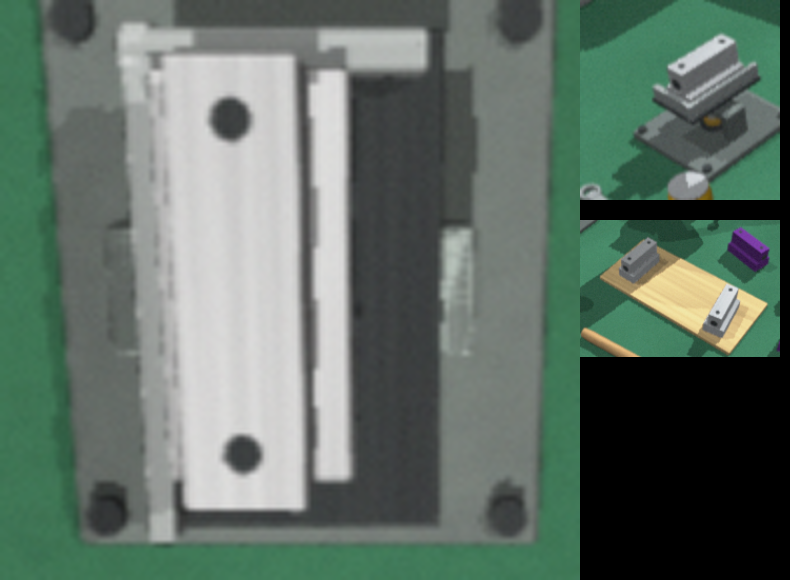

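The solid block stands foot down against both fences: its foot end meets the end fence at y≈70 and its left edge runs along the side fence. Both hollow blocks stand on the board and the gripper is clear.

```bash
python3 -c "
from cell import robot
print(robot.finish_job())"
```

```text
the job is handed in; nothing more can be done
None
```

I loaded the press with block_2, the solid one at about 8.0 N: pushed home against both fences, pressed to the pan's stop and released. Block_3 weighed 4.0 N and is back on the board, block_1 was never lifted (block_2 had already settled it), and the job was handed in at about 38 s.

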